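Press a specimen cassette shut with bench-mounted locking pliers and release it

ROBOT

A 6-joint arm with a two-finger parallel gripper is mounted at the origin on the work surface. World frame = base frame: x ahead of the robot, y to its left, z up, the work surface at z = 0. Lengths are in m, angles in rad, forces in N, time in s.
With the tool pointing down it reaches from about 0.35 to 0.775 m from the base axis. Payload 7.3 kg.
Tool frame: the origin (TCP) lies midway between the tips of the shut fingers; the grasp point (between the pads) lies 19 mm behind it; z points along the fingers, y is the line along which they close (so a half turn about z gives the same grasp; the last joint's range is limited). The gripper opens to 92 mm and grips with 3 to 60 N. Pads are 19 mm wide; open, the fingers measure 130 mm over their backs; the gripper's body (75 mm by 190 mm) begins 47 mm behind the grasp point.
Start: joints at [1.135, 0.342, 1.524, -0, 1.275, -0.146], TCP at [0.15, 0.503, 0.227] pointing down, gripper open.
Joint ranges: [-2.53, 2.53], [-0.77, 2.02], [0.04, 2.7], [-1, 4.14], [0.28, 2.66], [-3.11, 3.11]. Speed limits (rad/s): [2.57, 2.57, 3.14, 3.14, 3.14, 3.14].

INTERFACE

Orientations are given as a unit quaternion [w, x, y, z].
In Python, from station import bot, vision, workorder gives the robot as it stands.
- The arm moves only by the tool jog_arm, never from a script. Its argument "plan" is a list of rows, each a list of 6 numbers: the shift along the tool's x, y, z normalised to -1 to 1, where 1 is 50 cm, then the turn, a rotation vector about the tool's x, y, z normalised to -1 to 1, where 1 is 180 degrees. A call has 1 to 12 rows; each row is the pose to reach, as a shift and turn from the pose commanded when the call began, along the tool's axes at that moment, turning the shorter way round; what a row does not reach only later rows make up. A row lasts 1/10 s, in which the tool goes at most 50 mm and 8.59 degrees, less where a joint would pass 70% of its speed; a pose out of reach is approached as far as the arm can. A call with a number of a shift or a turn outside -1 to 1 is refused whole. A call with a gripper value outside its range is refused whole. "claw" is the opening, from 0 (shut) to 1 (fully open), set as the call begins (left out, the last holds). The fingers move at their own pace and stop on an object; the grip force is fixed at half the most. Time passes only in rows, so rows that repeat a pose let the fingers close. It gives the time, the measured TCP pose, the force, the opening and the grip force at its end, in the units of the state.
- bot.sense(): the state, without advancing time (a new reading comes with each control period).
- vision.camera(name): name is "side" or "top" or "wrist"; returns (picture, depth): 384x512x3 uint8, blue, green, red; 384x512 float32, m along the optical axis (not along the pixel's ray), 0 where there is no reading.
- vision.camera_info(name): a dict with "camera_matrix" (3x3 intrinsics, pixels), "eye" and "rotation" of the camera in the world. Camera axes: x right, y down, z forward; pixel columns grow to the right and rows downward; lengths in m; the calibration is good to about 2 mm. A picture is of the moment at which its call begins: read the wrist's pose just before it. camera_info takes no time and is no camera call; for the wrist camera it gives the pose at the moment of the call.
- workorder.job_done(): hands the job in; it is judged then, once.
The state is a dict: "clock": time; "q": joint angles; "qd": joint speeds; "joint_efforts": joint torques, N m; "tool_pos": TCP position; "tool_rot": TCP orientation; "contact_force": force on the tool from outside, world axes, zero at the start; "ft_torque": the same for the moment, N m; "gripper_width": opening from 0.0 (shut) to 1.0 (fully open); "grasp_force": force on a finger pad.
Only numpy, scipy, OpenCV 4.12 (cv2) and the standard library are available. Lean on these libraries where they do the work, as an engineer would, in place of code of your own. Each camera call takes 0.05 s, during which the arm holds its last target. There are 200 camera calls.

TASK

Press the lid of the specimen cassette shut with the bench-mounted locking pliers: squeeze the two blue handles together until they snap over centre, and let go so that they stay locked by themselves. Then open the pliers again by pulling the knob of the red release lever sideways, across to the fixed handle's side, and let the lever go, leaving the pliers open and the lid shut. Feel your way, do not force the pliers (no more than 40 N), and leave the other things on the bench where they are.

Things in the scene. Friction and masses are not known exactly. Their poses are not given: they have to be found in the camera images.
- pliers: Locking pliers on a post bolted to the bench, handles level. Origin on the bench under the post; x from handles (-x, towards the robot) to jaws (+x), y across the handles, z up. Their head, with all on it, was swivelled on the post by up to 0.16 rad either way and clamped: not in these readings. Damaged if the fingers press with over 40 N in all (both handles counted).
- fixed_handle (a point): NOMINAL middle of the fixed blue handle's grip, 95 mm in -x and 14 mm in -y from the post axis: a bar along x, 12 wide (y), 20 high (z 60 to 80 mm), grip 35 mm on towards the jaws and 50 mm to the free end. Really off by the swivel, up to 15 mm along y here. The base plate (12 high) ends 35 mm from the post: nothing is below the grips.
- moving_handle (a point): NOMINAL middle of the moving blue handle's grip when LOCKED, 28 mm in y from fixed_handle; an equal bar. Open, it is swung outwards (+y) by 0.22 rad about handle_pivot (21 mm at this point). Off by the swivel, and worn: the grip is also bent by up to 0.08 rad to either side about handle_pivot. No reading shows this: feel for it.
- handle_pivot (a point): Vertical axis of the moving handle, 95 mm in x from moving_handle, mid-height of the handles. Closing at the grips takes up to about 13 N, most a third of the way; past dead centre the handle runs on by itself to a hard stop.
- lever_knob (a point): NOMINAL place of the red knob, lever at rest (half-way up; upright, diameter 12, z 92 to 118 mm), 30 mm past both handles' ends. Off by the swivel (28 mm along y here) and the lever is bent too, up to 0.08 rad about its pivot (9 mm). Lever: flat red bar, z 86 to 93, above and between the handles, pivot 110 mm from the knob in +x. Pull the knob towards -y, in an arc.
- handle (a joint): angle of the moving handle, rad: 0 open, about 0.18 dead centre (short of it the spring throws it open again), 0.22 locked against its stop; grows as the handle is squeezed towards the fixed one, swivel and bend not included; noisy by some 0.01
- lever (a joint): angle of the red release lever, rad: 0 at rest (a light spring returns it), grows as the knob, 110 mm from its pivot, is pulled towards the pliers' -y; hard limit 0.28. With the pliers locked it meets the handle at about 0.05 and throws it open at about 0.15 to 0.2, needing about 3 to 5 N at the knob
- lid (a joint): how far the white lid of the cassette has been pressed, m: 0 to 0.001 open at the start, 0.005 fully shut; it stays where it is pushed. The yellow cassette (40 x 8 x 30 mm) stands on edge in the nest between the jaws at the pliers' +x end, its lid facing +y; the jaw presses the lid as the handles close
- jar_a: bystander: clear specimen jar with white cap, 56 mm across, 68 mm high; origin at the centre of its underside
- jar_b: bystander: a second such jar; origin at the centre of its underside
- wash_bottle: bystander: white wash bottle with green cap and bent spout, 70 mm across, 205 mm high; origin at the centre of its underside
- tweezers: bystander: steel tweezers lying flat, 130 x 18 x 10 mm; origin under their middle
- cassette_tray: bystander: white tray of spare cassettes, 140 x 100 x 30 mm; origin at the centre of its underside
- dish: bystander: closed clear petri dish, 90 mm across, 16 mm high; origin at the centre of its underside

How it is judged:
On the way, in this order (a step that is already met when the one before it is completed fails the run):
1. the lid is pressed shut and the pliers stay locked by themselves with nothing of the robot touching them (value of joint handle above 0.19 rad and value of joint lid above 0.0035 m and contact force between each of the arm, the fingers and pliers below 0.5 N), for 0.3 s.
2. the release lever is pulled while the handles are still locked (value of joint lever above 0.09 rad and value of joint handle above 0.17 rad), for 0.02 s.
At the end, for the whole second after the job is handed in: The pliers stand open (handle below 0.04 rad and at rest), the lever is back at rest (below 0.06 rad), the cassette lid is shut (pressed more than 3.5 mm) (value of joint handle below 0.04 rad and value of joint lever below 0.06 rad and value of joint lid above 0.0035 m and not (velocity of joint handle above 0.1 rad/s)); the robot touches nothing.
It fails at once if the fingers press on the pliers with more than 40 N in all (contact force between the fingers and pliers above 40 N).
It fails at once if a jar, the wash bottle, the tweezers, the cassette tray or the dish is shifted by more than 15 mm or tipped (distance of any of jar_a, jar_b, wash_bottle, tweezers, cassette_tray, dish from where it was at the start of the episode above 0.015 m or angle between any of jar_a, jar_b, wash_bottle, tweezers, cassette_tray, dish's own z axis and vertical above 0.5 rad).
It also fails if it takes over 67 s, if anything falls off the work surface, if the arm or the gripper's body presses on something with over 40 N, if the wrist force passes 120 N, or if a joint passes its speed limit or range.

## Working session

There is one attempt and no reset: what is moved stays moved. The work goes in short steps, Python scripts to look and compute and a tool call to move; the robot and the scene stay as the last step left them, time stands still between calls to the robot, and variables do not carry over. Pictures are saved under pics/ and viewed, at most 10 in all, crops included, and the job is handed in when it is done.

Besides the shell and the picture viewer there is one more tool, called after "Request:" by a JSON object that holds its "fn" and its "kwargs". jog_arm: Moves the arm, as the interface text tells. Scaled input: -1 to 1 covers 50 cm each way for a shift and 180 degrees each way for a turn. Its arguments: {"type":"object","properties":{"plan":{"type":"array"},"claw":{"type":"number"}},"required":["plan"]}

```bash
ls; mkdir -p pics; cat > h.py <<'E'
import numpy as np, cv2
from station import bot, vision, workorder
def cloud(name):
    i=vision.camera_info(name); im,d=vision.camera(name)
    K=np.array(i["camera_matrix"]);R=np.array(i["rotation"]);e=np.array(i["eye"])
    v,u=np.mgrid[0:d.shape[0],0:d.shape[1]]
    c=np.stack([(u-K[0,2])/K[0,0]*d,(v-K[1,2])/K[1,1]*d,d],-1)
    P=c@R.T+e; P[d==0]=np.nan
    return im,d,P,K,R,e
def masks(im):
    h=cv2.cvtColor(im,cv2.COLOR_BGR2HSV);H,S,V=[h[...,k].astype(int) for k in range(3)]
    return dict(blue=(H>95)&(H<130)&(S>110)&(V>40),red=((H<8)|(H>172))&(S>130)&(V>50),yellow=(H>20)&(H<35)&(S>120)&(V>80))
E
python3 - <<'E'
from h import *
s=bot.sense(); print(s)
for n in ("top","side"):
    im,d,P,K,R,e=cloud(n); cv2.imwrite(f"pics/{n}0.png",im)
    print(n,e,R[:,2])
    for k,m in masks(im).items():
        nn,l,st,c=cv2.connectedComponentsWithStats(m.astype(np.uint8))
        for j in range(1,nn):
            if st[j,4]>25: print(k,st[j],np.nanmedian(P[l==j],0).round(4),np.nanpercentile(P[l==j],[2],0).round(3),np.nanpercentile(P[l==j],98,0).round(3))
E
```

```text
pics
{'clock': 0.0, 'q': array([ 1.13498282e+00,  3.42746412e-01,  1.52502341e+00, -2.51181250e-05,
        1.27539340e+00, -1.45992152e-01]), 'qd': array([ 0.00095654, -0.00040882, -0.0013371 , -0.00034419,  0.00156141,
       -0.00091167]), 'joint_efforts': array([-5.28955716e-04, -4.31245065e+01, -2.44221389e+01,  7.17392145e-02,
        5.58249000e-02, -9.34702939e-05]), 'tool_pos': array([0.14984225, 0.50273455, 0.22603044]), 'tool_rot': array([-2.13724830e-04,  1.44400374e-01,  9.89519032e-01, -7.55733648e-04]), 'contact_force': array([-0.18282164,  0.96215846, -0.74543252]), 'ft_torque': array([ 0.0237812 , -0.00439527, -0.00280012]), 'grasp_force': 0.0, 'gripper_width': 0.9993998821833584}Traceback (most recent call last):
  File "<stdin>", line 4, in <module>
  File "h.py", line 8, in cloud
    P=c@R.T+e; P[d==0]=np.nan
      ~^~~~
ValueError: matmul: Input operand 1 has a mismatch in its core dimension 0, with gufunc signature (n?,k),(k,m?)->(n?,m?) (size 4 is different from 3)
```

```bash
sed -i 's/R=np.array(i\["rotation"\])/R=Rot(i["rotation"])/' h.py; cat >> h.py <<'E'
from scipy.spatial.transform import Rotation
def Rot(q): return Rotation.from_quat(np.roll(np.ravel(q),-1)).as_matrix()
E
python3 - <<'E'
from h import *
for n in ("top","side"):
    im,d,P,K,R,e=cloud(n); cv2.imwrite(f"pics/{n}0.png",im)
    print(n,e,R[:,2])
    for k,m in masks(im).items():
        nn,l,st,c=cv2.connectedComponentsWithStats(m.astype(np.uint8))
        for j in range(1,nn):
            if st[j,4]>25: print(k,st[j],np.nanmedian(P[l==j],0).round(4),np.nanpercentile(P[l==j],[2],0).round(3),np.nanpercentile(P[l==j],98,0).round(3))
E
```

```text
top [ 0.48348785 -0.00806855  1.09505195] [ 0.05937254  0.01168009 -0.99816756]
blue [382  51  25  25 459] [ 0.8779 -0.3579  0.15  ] [[ 0.851 -0.387  0.138]] [ 0.907 -0.331  0.154]
blue [ 110   59   94   49 4354] [0.8728 0.2975 0.0325] [[0.815 0.17  0.002]] [0.931 0.425 0.071]
blue [210 166  17  27 123] [0.5841 0.1164 0.079 ] [[0.551 0.095 0.073]] [0.618 0.137 0.084]
blue [232 171  11  30 126] [0.5665 0.0633 0.0793] [[0.528 0.05  0.075]] [0.603 0.078 0.083]
blue [394 190  14  16 129] [ 0.5277 -0.4135  0.012 ] [[ 0.51  -0.431  0.007]] [ 0.548 -0.397  0.016]
red [222 172  13  40 154] [0.5462 0.087  0.0931] [[0.497 0.071 0.001]] [0.599 0.101 0.12 ]
yellow [251 114   6  17  47] [0.7436 0.0145 0.0858] [[0.725 0.008 0.049]] [0.768 0.023 0.089]
yellow [404 170  14  16 142] [ 0.5892 -0.4471  0.0123] [[ 0.568 -0.464  0.005]] [ 0.61  -0.43   0.017]
yellow [408 188  12  15 141] [ 0.5354 -0.4542  0.0126] [[ 0.515 -0.469  0.004]] [ 0.554 -0.44   0.017]
side [ 0.22095144 -1.07530091  0.83713052] [ 0.2550084   0.79456417 -0.55103402]
blue [    8     0   213   167 21443] [0.2222 1.2022 0.2225] [[-0.
[... 238 characters left out ...]
0.069]
blue [  0 213  15  48 380] [-0.4601  0.6529 -0.2688] [[-0.719  0.443 -0.634]] [-0.437  1.307 -0.262]
blue [395 212  23  15 264] [ 0.8807 -0.3636  0.148 ] [[ 0.852 -0.391 -0.748]] [1.757 0.636 0.151]
blue [292 292  12  14  96] [ 0.5298 -0.4159  0.0106] [[ 0.514 -0.434  0.007]] [ 0.546 -0.397  0.013]
red [233 175  29   8  71] [0.5337 0.086  0.0911] [[ 0.497  0.07  -0.   ]] [0.588 0.241 0.117]
yellow [218   0   3  18  42] [0.7483 1.1926 0.5053] [[0.741 1.179 0.457]] [0.756 1.206 0.537]
yellow [316 297  15  10  80] [ 0.59   -0.4481  0.0103] [[ 0.57  -0.457  0.008]] [ 0.607 -0.435  0.013]
yellow [299 305  14   9  80] [ 0.5344 -0.4547  0.0109] [[ 0.518 -0.465  0.008]] [ 0.552 -0.444  0.014]
```

View pics/top0.png

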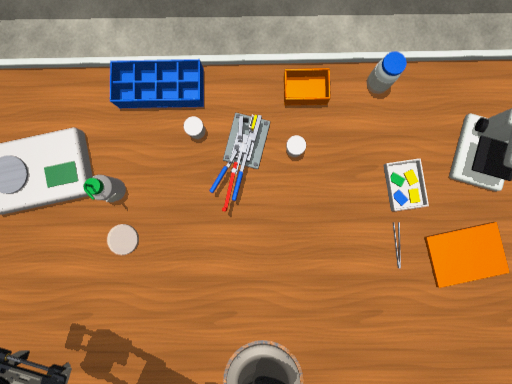

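View pics/side0.png

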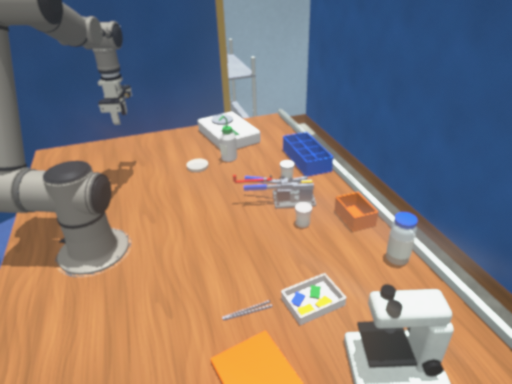

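Request:
{"fn": "jog_arm", "kwargs": {"plan": [[-0.98,-0.57,-0.1,0,0,0],[-0.98,-0.57,-0.1,0,0,0],[-0.98,-0.57,-0.1,0,0,0],[-0.98,-0.57,-0.1,0,0,0],[-0.98,-0.57,-0.1,0,0,0],[-0.98,-0.57,-0.1,0,0,0],[-0.98,-0.57,-0.1,0,0,0],[-0.98,-0.57,-0.1,0,0,0],[-0.98,-0.57,-0.1,0,0,0],[-0.98,-0.57,-0.1,0,0,0],[-0.98,-0.57,-0.1,0,0,0],[-0.98,-0.57,-0.1,0,0,0]]}}

```text
clock: 1.35
tool_pos: [0.5405, 0.0864, 0.2764]
tool_rot: [0.0, 0.146, 0.989, -0.0]
contact_force: [-0.0, 0.6, -0.2]
gripper_width: 1.0
grasp_force: 0.0
```

```bash
python3 - <<'E'
from h import *
im,d,P,K,R,e=cloud("wrist"); cv2.imwrite("pics/w1.png",im); np.savez("w1.npz",im=im,P=P)
print(e,R.round(3),K[0,0], bot.sense()['tool_pos'])
for k,m in masks(im).items():
    nn,l,st,c=cv2.connectedComponentsWithStats(m.astype(np.uint8))
    for j in range(1,nn):
        if st[j,4]>80:
            Q=P[l==j]; Q=Q[np.isfinite(Q[:,0])&(Q[:,2]>.03)]
            if len(Q)<50: continue
            Q=Q[Q[:,2]>np.percentile(Q[:,2],30)-.002]
            vx,vy,x0,y0=cv2.fitLine(Q[:,:2].astype(np.float32),cv2.DIST_HUBER,0,.001,.001).ravel()
            t=(Q[:,:2]-[x0,y0])@[vx,vy]
            print(k,st[j],np.median(Q,0).round(4),"ang",np.arctan(vy/vx).round(3),"ends",(np.array([x0,y0])+np.outer(np.percentile(t,[1,99]),[vx,vy])).round(4).tolist(),"z",np.percentile(Q[:,2],[2,98]).round(4))
E
```

```text
[0.46756983 0.10852621 0.43427064] [[ 0.289  0.918  0.272]
 [ 0.957 -0.277 -0.083]
 [-0.001  0.284 -0.959]] 323.7770523525547 [0.54128727 0.08560902 0.27620943]
blue [241 153  12  70 655] [0.5646 0.065  0.0796] ang -0.27 ends [[0.5273, 0.0754], [0.6041, 0.0541]] z [0.0773 0.0814]
blue [282 156  27  69 695] [0.5836 0.1178 0.0795] ang -0.545 ends [[0.5503, 0.1378], [0.6185, 0.0964]] z [0.0769 0.0812]
blue [362 303  18  23 203] [0.816  0.1752 0.0443] ang 0.188 ends [[0.5632, 0.1275], [0.8215, 0.1766]] z [0.0359 0.3197]
red [ 251  122   19   99 1018] [0.5455 0.0871 0.0932] ang -0.225 ends [[0.4958, 0.0985], [0.6007, 0.0745]] z [0.0915 0.1186]
red [261 231   9  14 108] [0.6235 0.0688 0.0932] ang -0.285 ends [[0.6158, 0.0713], [0.6309, 0.0668]] z [0.0916 0.0949]
```

View pics/w1.png

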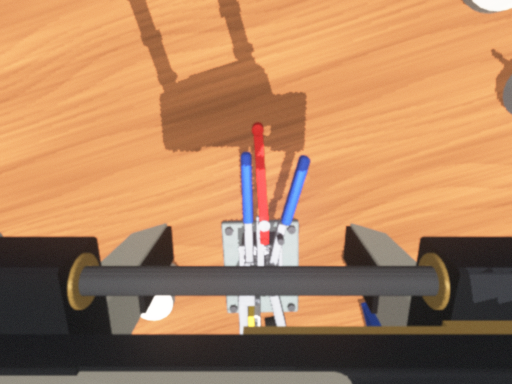

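Request:
{"fn": "jog_arm", "kwargs": {"plan": [[-0.047,0.035,0.05,0,0,0],[-0.047,0.035,0.14,0,0,0],[-0.047,0.035,0.23,0,0,0],[-0.047,0.035,0.3,0,0,0],[-0.047,0.035,0.35,0,0,0],[-0.047,0.035,0.4,0,0,0],[-0.047,0.035,0.43,0,0,0],[-0.047,0.035,0.442,0,0,0],[-0.047,0.035,0.442,0,0,0]], "claw": 1.0}}

```text
clock: 2.3
tool_pos: [0.5649, 0.1004, 0.055]
tool_rot: [-0.001, 0.144, 0.99, -0.0]
contact_force: [-0.3, 0.2, 0.5]
gripper_width: 1.003
grasp_force: 0.0
```

```bash
python3 - <<'E'
from h import *
im,d,P,K,R,e=cloud("wrist"); cv2.imwrite("pics/w2.png",im)
s=bot.sense();print(s['tool_pos'],s['contact_force'],s['clock'])
E
```

```text
[0.56563034 0.10038225 0.05597769] [ 0.00923955 -0.86123343 -0.03716527] 2.35
```

View pics/w2.png

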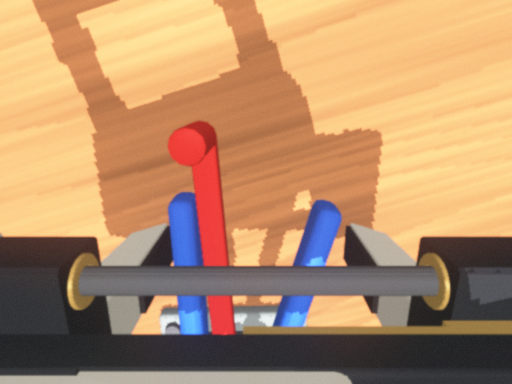

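Request:
{"fn": "jog_arm", "kwargs": {"plan": [[0,-0.0054,0,0,0,0],[0,-0.0054,0,0,0,0],[0,-0.0054,0,0,0,0],[0,-0.0054,0,0,0,0]], "claw": 0.85}}

```text
clock: 2.75
tool_pos: [0.5651, 0.0975, 0.0562]
tool_rot: [0.0, 0.144, 0.99, 0.0]
contact_force: [-0.4, -0.0, 0.3]
gripper_width: 0.852
grasp_force: 0.0
```

Request:
{"fn": "jog_arm", "kwargs": {"plan": [[0,-0.002,0,0,0,0],[0,-0.004,0,0,0,0],[0,-0.004,0,0,0,0],[0,-0.004,0,0,0,0]], "claw": 0.806}}

```text
clock: 3.15
tool_pos: [0.5644, 0.0958, 0.0558]
tool_rot: [0.0, 0.144, 0.99, 0.0]
contact_force: [0.5, 2.5, 0.5]
gripper_width: 0.805
grasp_force: 1.0
```

Request:
{"fn": "jog_arm", "kwargs": {"plan": [[0,-0.002,0,0,0,0],[0,-0.004,0,0,0,0],[0,-0.004,0,0,0,0],[0,-0.004,0,0,0,0]], "claw": 0.763}}

```text
clock: 3.55
tool_pos: [0.5636, 0.094, 0.0557]
tool_rot: [-0.0, 0.144, 0.99, 0.0]
contact_force: [-0.4, 5.0, 1.0]
gripper_width: 0.766
grasp_force: 2.1
```

Request:
{"fn": "jog_arm", "kwargs": {"plan": [[0,-0.002,0,0,0,0],[0,-0.004,0,0,0,0],[0,-0.004,0,0,0,0],[0,-0.004,0,0,0,0]], "claw": 0.72}}

```text
clock: 3.95
tool_pos: [0.5629, 0.0924, 0.0557]
tool_rot: [-0.0, 0.144, 0.99, 0.0]
contact_force: [-0.7, 6.0, 1.6]
gripper_width: 0.718
grasp_force: 2.5
```

Request:
{"fn": "jog_arm", "kwargs": {"plan": [[0,-0.002,0,0,0,0],[0,-0.004,0,0,0,0],[0,-0.004,0,0,0,0],[0,-0.004,0,0,0,0]], "claw": 0.677}}

```text
clock: 4.35
tool_pos: [0.5622, 0.0904, 0.0557]
tool_rot: [-0.0, 0.144, 0.99, 0.0]
contact_force: [-2.1, 5.5, 1.5]
gripper_width: 0.678
grasp_force: 2.3
```

Request:
{"fn": "jog_arm", "kwargs": {"plan": [[0,-0.002,0,0,0,0],[0,-0.004,0,0,0,0],[0,-0.004,0,0,0,0],[0,-0.004,0,0,0,0]], "claw": 0.634}}

```text
clock: 4.75
tool_pos: [0.5615, 0.0882, 0.0556]
tool_rot: [-0.001, 0.144, 0.99, 0.0]
contact_force: [-1.6, 5.5, 0.6]
gripper_width: 0.633
grasp_force: 2.0
```

Request:
{"fn": "jog_arm", "kwargs": {"plan": [[0,-0.002,0,0,0,0],[0,-0.003,0,0,0,0],[0,-0.003,0,0,0,0],[0,-0.003,0,0,0,0]], "claw": 0.601}}

```text
clock: 5.15
tool_pos: [0.5615, 0.0862, 0.0556]
tool_rot: [-0.0, 0.144, 0.99, -0.0]
contact_force: [-1.3, 2.1, -0.4]
gripper_width: 0.603
grasp_force: 0.9
```

Request:
{"fn": "jog_arm", "kwargs": {"plan": [[0,-0.001,0,0,0,0],[0,-0.001,0,0,0,0],[0,-0.001,0,0,0,0]], "claw": 0.59}}

```text
clock: 5.45
tool_pos: [0.5615, 0.0858, 0.0557]
tool_rot: [0.0, 0.144, 0.99, -0.0]
contact_force: [-0.1, 1.6, -1.1]
gripper_width: 0.589
grasp_force: 0.6
```

Request:
{"fn": "jog_arm", "kwargs": {"plan": [[0,-0.001,0,0,0,0],[0,-0.001,0,0,0,0],[0,-0.001,0,0,0,0]], "claw": 0.579}}

```text
clock: 5.75
tool_pos: [0.5614, 0.0853, 0.0557]
tool_rot: [0.0, 0.144, 0.99, -0.0]
contact_force: [0.9, 0.6, -1.0]
gripper_width: 0.581
grasp_force: 0.4
```

Request:
{"fn": "jog_arm", "kwargs": {"plan": [[0,-0.001,0,0,0,0],[0,-0.001,0,0,0,0],[0,-0.001,0,0,0,0]], "claw": 0.568}}

```text
clock: 6.05
tool_pos: [0.5613, 0.0849, 0.0558]
tool_rot: [0.0, 0.144, 0.99, -0.0]
contact_force: [-0.3, 0.4, -0.3]
gripper_width: 0.564
grasp_force: 0.1
```

Request:
{"fn": "jog_arm", "kwargs": {"plan": [[0,-0.001,0,0,0,0],[0,-0.001,0,0,0,0],[0,-0.001,0,0,0,0]], "claw": 0.557}}

```text
clock: 6.35
tool_pos: [0.5611, 0.0845, 0.0557]
tool_rot: [0.0, 0.144, 0.99, 0.0]
contact_force: [-1.4, 0.8, -0.5]
gripper_width: 0.56
grasp_force: 0.0
```

Request:
{"fn": "jog_arm", "kwargs": {"plan": [[0,-0.001,0,0,0,0],[0,-0.001,0,0,0,0],[0,-0.001,0,0,0,0]], "claw": 0.546}}

```text
clock: 6.65
tool_pos: [0.5609, 0.084, 0.0557]
tool_rot: [0.0, 0.144, 0.99, 0.0]
contact_force: [-0.5, -0.5, -0.8]
gripper_width: 0.547
grasp_force: 0.0
```

Request:
{"fn": "jog_arm", "kwargs": {"plan": [[0,0.01,0,0,0,0],[0,0.02,0,0,0,0],[0,0.02,0,0,0,0],[0,0.02,0,0,0,0],[0,0.02,0,0,0,0],[0,0.02,0,0,0,0],[0,0.02,0,0,0,0]], "claw": 0.9}}

```text
clock: 7.35
tool_pos: [0.5638, 0.0938, 0.0557]
tool_rot: [0.0, 0.144, 0.99, 0.0]
contact_force: [-0.2, 0.2, -0.1]
gripper_width: 0.898
grasp_force: 0.0
```

```bash
python3 - <<'E'
from h import *
im,d,P,K,R,e=cloud("wrist"); cv2.imwrite("pics/w3.png",im)
s=bot.sense();print(s['tool_pos'],s['contact_force'],s['clock'])
E
```

```text
[0.56374294 0.09374751 0.05572394] [-0.81202753  0.5000319  -0.38495691] 7.4
```

View pics/w3.png

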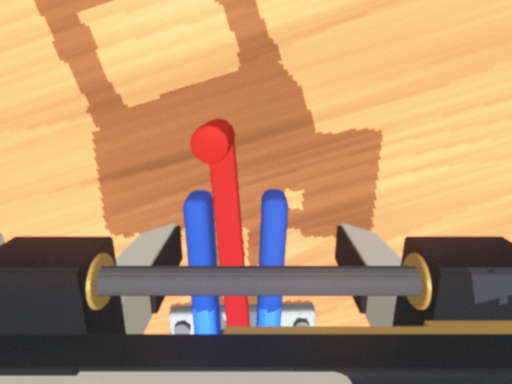

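Request:
{"fn": "jog_arm", "kwargs": {"plan": [[0,0,-0.07,0,0,0],[0,0,-0.14,0,0,0],[0,0,-0.2,0,0,0],[0.06,-0.015,-0.2,0,0,0],[0.122,-0.029,-0.2,0,0,0],[0.122,-0.029,-0.2,0,0,0],[0.122,-0.029,-0.14,0,0,0],[0.122,-0.029,-0.1,0,0,0],[0.122,-0.029,-0.085,0,0,0],[0.122,-0.029,-0.085,0,0,0]], "claw": 0.9}}

```text
clock: 8.4
tool_pos: [0.5011, 0.0971, 0.0975]
tool_rot: [-0.001, 0.144, 0.99, -0.0]
contact_force: [0.7, -0.2, -0.1]
gripper_width: 0.9
grasp_force: 0.0
```

Request:
{"fn": "jog_arm", "kwargs": {"plan": [[0,0,0,0,0,0],[0,0,0,0,0,0],[0,0,0,0,0,0]], "claw": 0.5}}

```text
clock: 8.7
tool_pos: [0.5017, 0.0972, 0.099]
tool_rot: [0.001, 0.144, 0.99, 0.0]
contact_force: [0.4, 0.1, 0.3]
gripper_width: 0.686
grasp_force: 0.0
```

```bash
python3 - <<'E'
from h import *
im,d,P,K,R,e=cloud("wrist"); cv2.imwrite("pics/w4.png",im)
s=bot.sense();print(s['tool_pos'],s['contact_force'],s['clock'])
m=masks(im)['red']; Q=P[m]; Q=Q[Q[:,2]>.108]; print(len(Q),np.nanmedian(Q,0))
E
```

```text
[0.50162825 0.09719286 0.09893853] [ 0.60736188 -0.07818689  0.77129681] 8.75
605 [0.49854742 0.09813014 0.11756016]
```

View pics/w4.png

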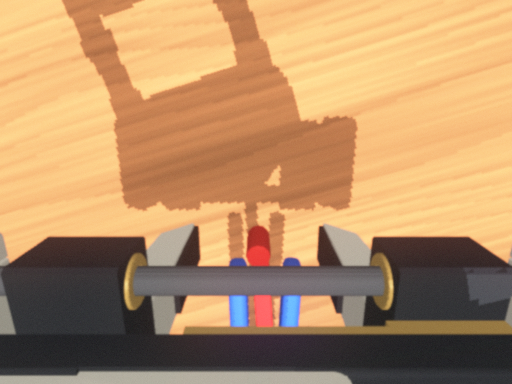

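Request:
{"fn": "jog_arm", "kwargs": {"plan": [[0,0,0,0,0,0],[0,0,0,0,0,0],[0,-0.008,0,0,0,0],[0,-0.016,0,0,0,0],[0,-0.024,0,0,0,0],[0,-0.03,0,0,0,0],[0,-0.036,0,0,0,0],[0,-0.04,0,0,0,0],[0,-0.044,0,0,0,0],[0,-0.048,0,0,0,0]], "claw": 0.5}}

```text
clock: 9.75
tool_pos: [0.4945, 0.0741, 0.0983]
tool_rot: [0.0, 0.144, 0.99, 0.0]
contact_force: [2.4, 1.5, -0.6]
gripper_width: 0.505
grasp_force: 0.7
```

Request:
{"fn": "jog_arm", "kwargs": {"plan": [[0,-0.003,0,0,0,0],[0,-0.006,0,0,0,0],[0,-0.009,0,0,0,0],[0,-0.012,0,0,0,0],[0,-0.012,0,0,0,0]]}}

```text
clock: 10.25
tool_pos: [0.4927, 0.0683, 0.0983]
tool_rot: [0.0, 0.144, 0.99, 0.0]
contact_force: [2.5, 1.6, -0.6]
gripper_width: 0.501
grasp_force: 1.0
```

Request:
{"fn": "jog_arm", "kwargs": {"plan": [[0,-0.003,0,0,0,0],[0,-0.006,0,0,0,0],[0,-0.009,0,0,0,0],[0,-0.01,0,0,0,0]]}}

```text
clock: 10.65
tool_pos: [0.4908, 0.0634, 0.0982]
tool_rot: [-0.0, 0.144, 0.99, -0.0]
contact_force: [0.3, 0.6, 0.1]
gripper_width: 0.504
grasp_force: 0.5
```

Request:
{"fn": "jog_arm", "kwargs": {"plan": [[0,-0.002,0,0,0,0],[0,-0.004,0,0,0,0],[0,-0.006,0,0,0,0],[0,-0.006,0,0,0,0]]}}

```text
clock: 11.05
tool_pos: [0.4902, 0.0606, 0.0982]
tool_rot: [-0.0, 0.144, 0.99, 0.0]
contact_force: [0.4, 0.3, -0.6]
gripper_width: 0.499
grasp_force: 0.6
```

```bash
python3 - <<'E'
from h import *
im,d,P,K,R,e=cloud("wrist"); cv2.imwrite("pics/w5.png",im)
m=masks(im)['red']; Q=P[m]; Q=Q[Q[:,2]>.108]; print(len(Q),np.nanmedian(Q,0))
E
```

```text
503 [0.49449523 0.07747142 0.1171787 ]
```

View pics/w5.png

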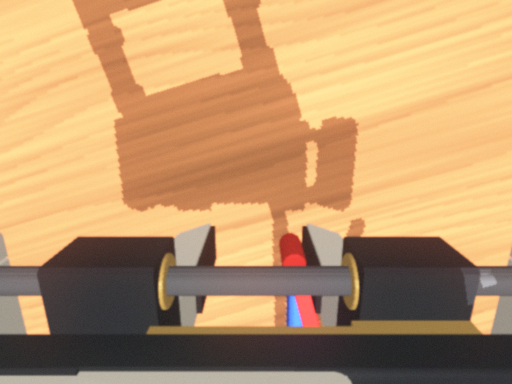

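Request:
{"fn": "jog_arm", "kwargs": {"plan": [[0,0.012,0,0,0,0],[0,0.024,0,0,0,0],[0,0.036,0,0,0,0],[0,0.048,0,0,0,0],[0,0.06,0,0,0,0],[0,0.072,0,0,0,0],[0,0.076,0,0,0,0],[0,0.076,0,0,0,0]]}}

```text
clock: 11.9
tool_pos: [0.5012, 0.0975, 0.0982]
tool_rot: [0.0, 0.144, 0.99, 0.0]
contact_force: [-0.7, 0.2, -0.0]
gripper_width: 0.498
grasp_force: 0.0
```

Request:
{"fn": "jog_arm", "kwargs": {"plan": [[0,0,-0.05,0,0,0],[0,0,-0.12,0,0,0],[0,0,-0.2,0,0,0],[0,0,-0.28,0,0,0],[0,0,-0.34,0,0,0],[0,0,-0.34,0,0,0]], "claw": 1.0}}

```text
clock: 12.5
tool_pos: [0.503, 0.097, 0.2728]
tool_rot: [0.004, 0.145, 0.989, 0.001]
contact_force: [0.3, 0.2, 0.3]
gripper_width: 0.969
grasp_force: 0.0
```

```bash
python3 - <<'E'
from h import *
im,d,P,K,R,e=cloud("wrist"); t=vision.camera("top")[0][95:225,180:310]
a=cv2.resize(im,(512,384)); b=cv2.resize(t,(280,280),interpolation=cv2.INTER_CUBIC)
o=np.zeros((384,792,3),np.uint8); o[:,:512]=a; o[:280,512:]=b; cv2.imwrite("pics/w6.png",o)
s=bot.sense();print(s['tool_pos'],s['contact_force'],s['clock'])
E
```

```text
[0.50107875 0.09696686 0.26836924] [-0.18767869 -1.30563637  0.59904962] 12.6
```

View pics/w6.png

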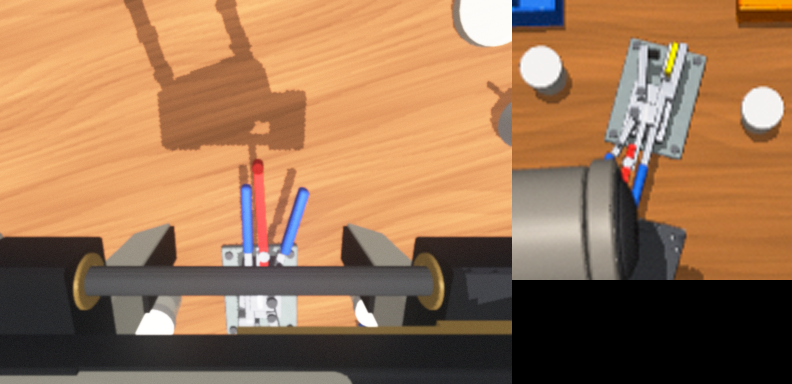

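The picture shows the moving handle swung open (304,190), the lever back at rest with its knob at (257,167), and the fingers clear. In the top crop the jaw is open and the yellow cassette is still in the nest.

Request:
{"fn": "jog_arm", "kwargs": {"plan": [[0,0,-0.02,0,0,0],[0,0,-0.02,0,0,0],[0,0,-0.02,0,0,0]]}}

```text
clock: 12.9
tool_pos: [0.501, 0.0971, 0.2777]
tool_rot: [-0.0, 0.144, 0.99, -0.0]
contact_force: [0.4, 0.1, -0.3]
gripper_width: 0.995
grasp_force: 0.0
```

```bash
python3 -c "
from station import workorder
print(workorder.job_done())"
```

```text
the job is handed in; nothing more can be done
None
```

I squeezed the pliers until they locked, let go, and threw them open again with the lever. I handed the job in at 12.9 s with the pliers open, the lever at rest and the arm clear. I had no reading of the lid and got no verdict, so I infer the lid is shut from the pliers having locked.

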